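Raise the bottle shelf on its ladder stand and load it

TASK

Pull the bottle shelf up its leaning stand by the grip tab until its lower lug has passed the gravity pawl, then let it down gently so that this lower lug rests on the pawl (the upper of its two notches), never letting the shelf drop. With the shelf seated there and let go, stand the tallest bottle upright in the shelf's tray, set down gently, and leave the other bottles and the tube holder where they are.

Things in the scene. Friction and masses are not known exactly. Their poses are not given: they have to be found in the camera images.
- stand: Fixed stand: dark base plate 360 x 270 x 10 mm and an aluminium panel 250 mm wide, 310 mm high, leaning back 40 deg from vertical. Origin on the table under the tray's centre with the shelf fully down. z up, y across the stand, x level, from front (robot side) to back; turned about z by up to 0.25 rad. The shelf slides up along (sin 40, 0, cos 40) of these axes.
- shelf (a joint): Travel of the shelf up the slope, m: 0 = on the lower stop (start), 0.040 = first notch (upper lug on the pawl), 0.085 = upper notch (lower lug on the pawl), 0.115 = end. Grey plate with tray and tab, about 0.5 kg; slides back under gravity, slight drag. The pawl falls in under a lug once it is 5 mm above its notch (0.097 is ample for the upper notch) and then holds it.
- pawl (a joint): Gravity pawl angle, rad: 0 = at its stop, leaning in under the lugs (holds); a rising lug pushes it out to about 0.24, then it falls back by its own weight; range 0 to 0.5. Dark steel finger 60 mm long, 12 mm thick, pivoted on the panel 98 mm off the centre line, at the +y side of the shelf.
- pawl_nose (a point): Centre of the pawl's round upper end (6 mm radius), which reaches under the lugs. The lugs are two steel blocks 15 mm wide and 10 mm high on the +y edge of the shelf plate (55 to 70 mm off the centre line), 45 mm apart along the slope.
- tab_grip (a point): Grip point of the shelf's tab: mid width, 42 mm out from the grey plate, 17 mm short of the free edge. Flat tab, 70 mm wide (stand's y), 8 mm thick, pointing up and to the robot along (-sin 40, 0, cos 40) of the stand's axes. Grip across the 8 mm with the tool tilted 40 deg, fingers running down along the tab; opened over 25 mm per side the upper finger nears the plate. Moves with the shelf.
- tray_floor (a point): Centre of the top of the tray's floor. Level tray, inside 86 x 86 mm (stand's x, y), rim 16 mm high, 5 mm thick. 60 mm above the table with the shelf down, 125 mm at the upper notch; free space above. Moves with the shelf; axes parallel to the stand's.
- bottle: The bottle to load, the tallest: glass, 62 mm diameter up to 82 mm, shoulder narrowing to a 32 mm neck at 98 mm, plastic cap 42 mm diameter from 102 to 132 mm (top). About 0.35 kg, closed. Origin: centre of its underside, z up through the cap.
- small_bottle: Bystander: the same kind of bottle, 48 mm diameter, 92 mm tall with its cap. Origin: centre of its underside.
- jar: Bystander: squat glass jar, 68 mm diameter, 72 mm tall with its wide cap. Origin: centre of its underside.
- tube_holder: Bystander: white plastic cup-like tube holder, 76 mm foot diameter, 72 mm tall. Origin: centre of its underside.

How it is judged:
By the outcome, as a careful person would: the job done as asked, in the order asked, and still so for the second after the job is handed in, with the robot touching nothing.
It also fails if it takes over 64 s, if anything falls off the work surface, if the arm or the gripper's body presses on something with over 40 N, if the wrist force passes 120 N, or if a joint passes its speed limit or range.

ROBOT

A 6-joint arm with a two-finger parallel gripper is mounted at the origin on the work surface. World frame = base frame: x ahead of the robot, y to its left, z up, the work surface at z = 0. Lengths are in m, angles in rad, forces in N, time in s.
With the tool pointing down it reaches from about 0.15 to 0.775 m from the base axis. Payload 6.1 kg.
Tool frame: the origin (TCP) lies at the very end of the fingers, on their centre line; the grasp point (between the pads) lies 19 mm behind it; z points along the fingers, y is the line along which they close (so a half turn about z gives the same grasp; the last joint's range is limited). The gripper opens to 85 mm and grips with 20 to 120 N. Pads are 22 mm wide; open, the fingers measure 114 mm over their backs; the gripper's body (76 mm by 85 mm) begins 54 mm behind the grasp point. The pads swing forward as they close: fully open they stand 13 mm farther back than shut.
Start: joints at [1.34, 0.126, -0.04, 1.405, 0, 1.571], TCP at [0.12, 0.511, 0.231] pointing down, gripper open.
Joint ranges: [-2.72, 2.72], [-0.95, 1.95], [-1.27, 1.35], [-1.78, 2.02], [-1.46, 1.47], [-3.14, 3.14]. Speed limits (rad/s): [2.39, 2.39, 3.01, 3.14, 3.14, 3.14].

INTERFACE

Orientations are given as a rotation vector (axis times angle).
In Python, from cell import ctrl, viewer gives the robot as it stands.
- The arm moves only by the tool drive_tool, never from a script. Its argument "deltas" is a list of rows, each a list of 3 entries, a list of its own where there are three numbers: the shift along the tool's x, y, z in cm, then the turn about the tool's z in degrees, then the finger opening in cm, from 0 to 8.54. A call has 1 to 5 rows; each row shifts and turns the commanded pose from where the row before left it, along the tool's axes as they then stand; what a row does not reach is not made up. A row lasts 1/12 s, in which the tool goes at most 41.7 mm and 7.16 degrees, less where a joint would pass 70% of its speed; a pose out of reach is approached as far as the arm can. A call with a gripper value outside its range is refused whole. The fingers move at their own pace and stop on an object; the grip force is fixed at half the most. Time passes only in rows, so rows that do not move let the fingers close. It gives the time, the measured TCP pose, the force, the opening and the grip force at its end, in the units of the state.
- ctrl.read_state(): the state, without advancing time (a new reading comes with each control period).
- viewer.get_image(name): name is "side" or "top"; returns the picture (480x640x3 uint8, red, green, blue); there is no depth.
- viewer.camera_params(name): a dict with "camera_matrix" (3x3 intrinsics, pixels), "eye" and "rotation" of the camera in the world. Camera axes: x right, y up, looking along -z (the intrinsics and any distortion apply to the point x, -y, -z); pixel columns grow to the right and rows downward; lengths in m; the calibration is good to about 2 mm. A picture is of the moment at which its call begins. camera_params takes no time and is no camera call.
- ctrl.close_job(): hands the job in; it is judged then, once.
The state is a dict: "time_s": time; "q": joint angles; "joint_vel": joint speeds; "tau": joint torques, N m; "ee_pos": TCP position; "orientation": TCP orientation; "wrist_force": force on the tool from outside, world axes, zero at the start; "torque": the same for the moment, N m; "grip_width": finger opening in m; "finger_force": force on a finger pad.
Only numpy, scipy, OpenCV 4.12 (cv2) and the standard library are available. Lean on these libraries where they do the work, as an engineer would, in place of code of your own. Each camera call takes 0.05 s, during which the arm holds its last target. There are 200 camera calls.

## Working session

There is one attempt and no reset: what is moved stays moved. The work goes in short steps, Python scripts to look and compute and a tool call to move; the robot and the scene stay as the last step left them, time stands still between calls to the robot, and variables do not carry over. Pictures are saved under pics/ and viewed, at most 10 in all, crops included, and the job is handed in when it is done.

Besides the shell and the picture viewer there is one more tool, called after "Emit:" by a JSON object that holds its "api" and its "payload", one argument or row to a line. drive_tool: Moves the arm, as the interface text tells. Its arguments: {"type":"object","properties":{"deltas":{"type":"array","items":{"type":"array"}}},"required":["deltas"]}

```bash
mkdir -p pics; ls; python3 - <<'E'
from cell import ctrl, viewer
import cv2
for n in ("side","top"):
    cv2.imwrite(f"pics/{n}0.png", viewer.get_image(n)[:,:,::-1])
    print({k:(v.tolist() if hasattr(v,'tolist') else v) for k,v in viewer.camera_params(n).items()})
print(ctrl.read_state())
E
```

```text
pics
{'camera_matrix': [[453.2318669407651, 0.0, 323.6141145841823], [0.0, 453.2318669407651, 238.68967571756585], [0.0, 0.0, 1.0]], 'eye': [0.22362631733223906, -0.6731356811167586, 0.947469870934746], 'rotation': [0.7163952339619601, -0.11997313314556905, -0.3734871578438005]}
{'camera_matrix': [[602.5071156506776, 0.0, 323.2642542651173], [0.0, 602.5071156506776, 243.76681981464912], [0.0, 0.0, 1.0]], 'eye': [0.28946808305655486, -0.003747395053720868, 1.4748624540390152], 'rotation': [0.11848350666883763, -0.09870999579175947, -1.595593368715102]}
{'time_s': 0.1, 'q': array([ 1.33999846e+00,  1.26326985e-01, -4.05253252e-02,  1.40538056e+00,
       -2.48962108e-06,  1.57081542e+00]), 'joint_vel': array([ 0.00116162, -0.00246925,  0.00275738,  0.00091523,  0.00136692,
       -0.00072196]), 'tau': array([ 1.97690722e-03, -4.36906385e+01,  3.53604734e+01,  1.36598505e-02,
        1.76884937e-04, -1.57819997e-06]), 'ee_pos': array([0.12001259, 0.51072098, 0.23059411]), 'orientation': array([-3.61743272e-01, -3.12053161e+00,  2.24184625e-03]), 'wrist_force': array([ 0.51115552, -0.47291607, -1.35919754]), 'torque': array([0.01491025, 0.03501743, 0.04009662]), 'finger_force': 0.0, 'grip_width': 0.08522599938189171}
```

View pics/side0.png

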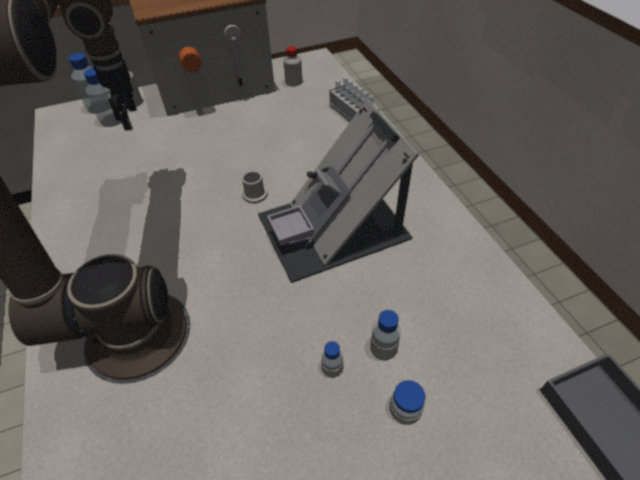

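View pics/top0.png

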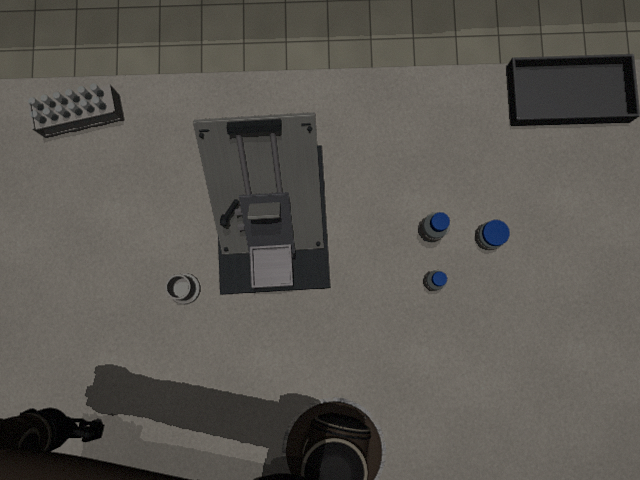

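Shown: top view has the stand centred near (270,210), its tray at (271,267), the tall bottle's cap at (439,221), the small bottle's at (439,279), the jar at (495,233) and the tube holder at (182,288). In the side view the tall bottle's cap is at (388,320). I'll enlarge the stand next.

```bash
python3 - <<'E'
import cv2, numpy as np
t=cv2.imread("pics/top0.png"); s=cv2.imread("pics/side0.png")
a=cv2.resize(t[185:305,205:335],None,fx=6,fy=5,interpolation=cv2.INTER_CUBIC)
a=cv2.resize(t[185:300,205:335],None,fx=5,fy=5,interpolation=cv2.INTER_CUBIC)
b=cv2.resize(s[160:260,255:360],None,fx=6,fy=6,interpolation=cv2.INTER_CUBIC)
for im in(a,b): im[:]=np.clip(im.astype(float)*1.6,0,255)
cv2.imwrite("pics/ct.png",a); cv2.imwrite("pics/cs.png",b)
E
```

```text
(no output)
```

View pics/ct.png

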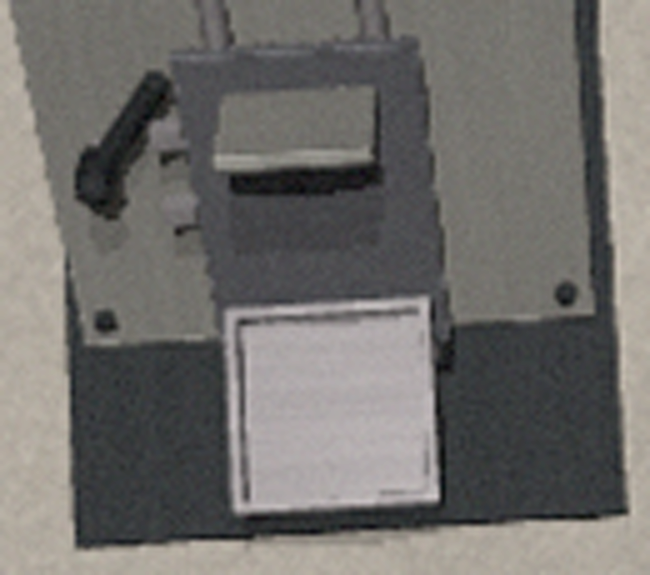

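View pics/cs.png

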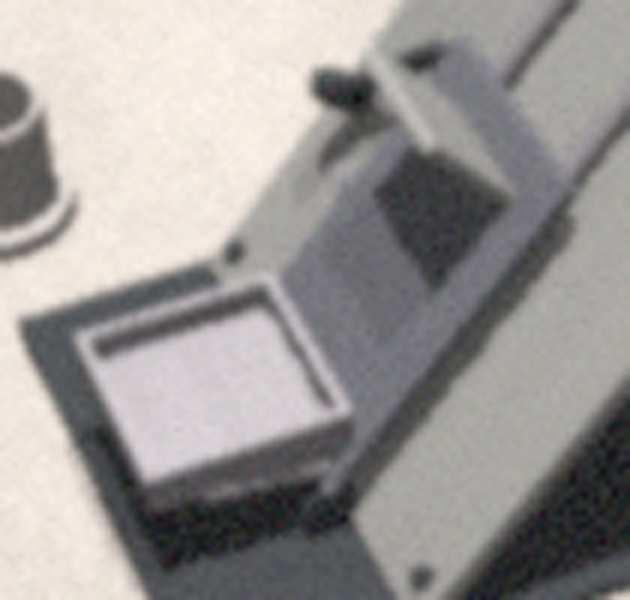

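Top crop (5x): tray outer rim corners at (225,308), (430,297), (440,502), (236,516), and the tab's end face runs from (216,160) to (377,157). Side crop (6x): tab end face from (378,55) to (433,151), tray corners at (75,335), (275,278), (353,410), (148,490). Since the moves never tilt the tool, I'll grip the tab across its 70 mm width.

```bash
cat > h.py <<'E'
import numpy as np, cv2
from scipy.spatial.transform import Rotation as R
from scipy.optimize import least_squares
from cell import ctrl, viewer
C={n:viewer.camera_params(n) for n in("side","top")}
def proj(n,P):
    c=C[n]; r=R.from_rotvec(c["rotation"]).as_matrix()
    p=(np.atleast_2d(P)-c["eye"])@r*[1,-1,-1]
    q=p@np.array(c["camera_matrix"]).T
    return q[:,:2]/q[:,2:]
def tri(obs): # [(cam,pix)]
    f=lambda P:np.concatenate([proj(n,P)[0]-u for n,u in obs])
    s=least_squares(f,[.4,0,.1]); return s.x,np.abs(s.fun).max()
def stand(p,P):
    c,s=np.cos(p[2]),np.sin(p[2]); P=np.atleast_2d(P)
    return np.c_[p[0]+c*P[:,0]-s*P[:,1],p[1]+s*P[:,0]+c*P[:,1],P[:,2]]
def hull_c(n,x,y,z0,z1,r):
    a=np.linspace(0,2*np.pi,60)
    P=np.vstack([np.c_[x+r*np.cos(a),y+r*np.sin(a),0*a+z] for z in(z0,z1)])
    m=cv2.moments(cv2.convexHull(proj(n,P).astype(np.float32)))
    return np.array([m["m10"],m["m01"]])/m["m00"]
def blue(n,im,guess,rad):
    b=im.astype(int); m=((b[:,:,2]>b[:,:,0]+40)&(b[:,:,2]>b[:,:,1]+25))
    v,u=np.nonzero(m); k=np.hypot(u-guess[0],v-guess[1])<rad
    return np.array([u[k].mean(),v[k].mean()]),k.sum()
E
python3 - <<'E'
from h import *
ct=lambda u,v:np.array([204.6+u/5,184.6+v/5]); cs=lambda u,v:np.array([254.6+u/6,159.6+v/6])
K=np.array([[48,48,76],[48,-48,76],[-48,-48,76],[-48,48,76]])/1e3
T=np.array([ct(225,308),ct(430,297),ct(440,502),ct(236,516)])
S=np.array([cs(275,278),cs(353,410),cs(148,490),cs(75,335)])
f=lambda p:np.r_[(proj("top",stand(p,K))-T).ravel(),(proj("side",stand(p,K))-S).ravel()]
s=least_squares(f,[.4,.05,0]);print("stand",s.x,np.round(s.fun,1))
L=[tri([("top",ct(*a)),("side",cs(*b))]) for a,b in(((216,160),(378,55)),((377,157),(433,151)))]
for P,e in L:
    d=P-[*s.x[:2],0];c,q=np.cos(s.x[2]),np.sin(s.x[2])
    print("tab end",P,e,"stand",c*d[0]+q*d[1],-q*d[0]+c*d[1],d[2])
print(np.linalg.norm(L[0][0]-L[1][0]))
im={n:cv2.imread(f"pics/{n}0.png")[:,:,::-1] for n in C}
for nm,gt,gs,z0,z1,r in(("bottle",(439,221),(388,320),.102,.132,.021),):
    o={"top":blue("top",im["top"],gt,16),"side":blue("side",im["side"],gs,18)}
    g=lambda p:np.concatenate([hull_c(n,*p,z0,z1,r)-o[n][0] for n in o])
    b=least_squares(g,[.4,-.25]);print(nm,b.x,b.fun,o)
E
```

```text
stand [0.43516235 0.13394555 0.0330884 ] [ 0.3  0.5  0.1  0.2  0.3  0.1 -0.1 -0.2 -0.2 -0.8  0.5  0.5  0.1 -1.2
  0.   0.3]
tab end [0.53109319 0.17105793 0.1974975 ] 0.26529628129031835 stand 0.09710610095686499 0.03391845090846106 0.19749749507850686
tab end [0.52891622 0.10130145 0.20158993] 0.09986124254152173 stand 0.09262261363726855 -0.03572782684198749 0.20158992969726758
0.06991032601945465
bottle [ 0.52252056 -0.25345274] [-1.3823518  -0.01347444  0.40394833  1.52122705] {'top': (array([440.03174603, 221.07142857]), np.int64(252)), 'side': (array([388.12857143, 318.475     ]), np.int64(280))}
```

Emit:
{"api": "drive_tool", "payload": {
  "deltas": [
    [[0, 0, -2.5], -5, 8.5],
    [[0, 0, -2.5], -5, 8.5],
    [[0, 0, -2.5], -5.1, 8.5],
    [[0, 0, 0], 0, 8.5]
  ]
}}

```text
time_s: 0.43
ee_pos: [0.1203, 0.512, 0.3106]
orientation: [-0.057, 3.14, 0.009]
wrist_force: [-0.6, -0.8, 0.1]
grip_width: 0.0849
finger_force: 0.0
```

```bash
cat >> h.py <<'E'
def go(x,y,z,yaw=None):
    s=ctrl.read_state(); M=R.from_rotvec(s["orientation"]).as_matrix()
    d=M.T@(np.array([x,y,z])-s["ee_pos"])*100
    yw=np.arctan2(M[1,1],M[0,1])
    print("now",s["ee_pos"].round(4),"yawY",yw.round(4),"down",M[:,2].round(3),"d_cm",d.round(2),"turn",None if yaw is None else round(-np.degrees(yaw-yw),2),"F",s["wrist_force"].round(1),"w",round(s["grip_width"],4),"t",s["time_s"])
E
python3 - <<'E'
from h import *
g=stand([.4352,.1339,.0331],[.106,-.001,.187])[0];print(g)
go(g[0],g[1],.305,1.604)
E
```

```text
[0.54117503 0.13640851 0.187     ]
now [0.1203 0.512  0.3106] yawY 1.6069 down [ 0.001  0.006 -1.   ] d_cm [-40.7  -39.06   0.41] turn 0.16 F [-0.6 -0.8  0.1] w 0.0849 t 0.4333
```

Emit:
{"api": "drive_tool", "payload": {
  "deltas": [
    [[-2.0, -2.0, 0], 0, 8.5],
    [[-2.7, -2.6, 0], 0, 8.5],
    [[-2.7, -2.6, 0], 0, 8.5],
    [[-2.7, -2.6, 0], 0, 8.5],
    [[-2.7, -2.6, 0], 0, 8.5]
  ]
}}

```text
time_s: 0.85
ee_pos: [0.2528, 0.3899, 0.3055]
orientation: [0.052, -3.141, 0.001]
wrist_force: [0.8, 1.3, 0.8]
grip_width: 0.0847
finger_force: 0.0
```

Emit:
{"api": "drive_tool", "payload": {
  "deltas": [
    [[-2.7, -2.6, 0], 0, 8.5],
    [[-2.7, -2.6, 0], 0, 8.5],
    [[-2.7, -2.6, 0], 0, 8.5],
    [[-2.7, -2.6, 0], 0, 8.5],
    [[-2.7, -2.6, 0], 0, 8.5]
  ]
}}

```text
time_s: 1.27
ee_pos: [0.3922, 0.2642, 0.3057]
orientation: [0.05, -3.141, 0.0]
wrist_force: [1.0, 0.8, 0.4]
grip_width: 0.085
finger_force: 0.0
```

Emit:
{"api": "drive_tool", "payload": {
  "deltas": [
    [[-2.7, -2.6, 0], 0, 8.5],
    [[-2.7, -2.6, 0], 0, 8.5],
    [[-2.7, -2.6, 0], 0, 8.5],
    [[-2.7, -2.6, 0], 0, 8.5],
    [[0, 0, 0], 0, 8.5]
  ]
}}

```text
time_s: 1.68
ee_pos: [0.5062, 0.1614, 0.3042]
orientation: [0.041, -3.14, 0.004]
wrist_force: [-2.0, 0.5, -0.7]
grip_width: 0.085
finger_force: 0.0
```

```bash
python3 - <<'E'
from h import *
go(.5412,.1364,.245,1.604)
E
```

```text
now [0.5062 0.1614 0.3042] yawY 1.5972 down [-0.001 -0.002 -1.   ] d_cm [-3.44 -2.58  5.93] turn -0.39 F [-2.   0.5 -0.7] w 0.085 t 1.6833
```

Emit:
{"api": "drive_tool", "payload": {
  "deltas": [
    [[-1.7, -1.3, 0], 0, 8.5],
    [[-1.7, -1.3, 1], -0.3, 8.5],
    [[0, 0, 2.5], 0, 8.5],
    [[0, 0, 2.4], 0, 8.5],
    [[0, 0, 0], 0, 8.5]
  ]
}}

```text
time_s: 2.1
ee_pos: [0.5355, 0.1398, 0.2417]
orientation: [0.057, -3.133, 0.003]
wrist_force: [-0.4, 0.3, -0.5]
grip_width: 0.0847
finger_force: 0.0
```

```bash
python3 - <<'E'
from h import *
go(.5412,.1364,.16,1.604)
a=viewer.get_image("side")[:,:,::-1];b=viewer.get_image("top")[:,:,::-1]
a=cv2.resize(a[60:260,240:440],(600,600),interpolation=cv2.INTER_CUBIC)
cv2.imwrite("pics/p1.png",np.clip(a*1.6,0,255))
go(.5412,.1364,.16,1.604)
E
```

```text
now [0.5355 0.1398 0.2417] yawY 1.6075 down [-0.008 -0.002 -1.   ] d_cm [-0.63 -0.34  8.16] turn 0.2 F [-0.4  0.3 -0.5] w 0.0847 t 2.1
now [0.5366 0.1405 0.2466] yawY 1.6085 down [-0.003 -0.001 -1.   ] d_cm [-0.47 -0.42  8.66] turn 0.26 F [-0.2 -1.   0.4] w 0.0849 t 2.2[ WARN:0@1.758] global loadsave.cpp:1063 imwrite_ Unsupported depth image for selected encoder is fallbacked to CV_8U.
```

View pics/p1.png

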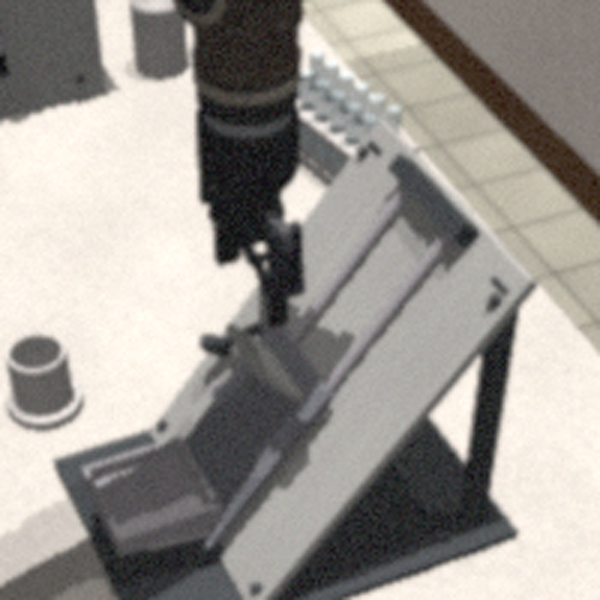

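The picture shows the tool above the tab, with its near fingertip at about (275,322) and the tab's end face from (235,335) to (290,395). I'll correct the 5 mm offset and go down.

```bash
python3 - <<'E'
from h import *
print((proj("side",[[.5366,.096,.2466],[.5366,.096,.2586],[.5366,.185,.2586],[.529,.1013,.2]])-[240,60])*3)
E
```

```text
[[271.33637508 333.08949609]
 [271.21197907 321.2595622 ]
 [229.82802767 257.14353291]
 [260.72248553 375.66057877]]
```

Emit:
{"api": "drive_tool", "payload": {
  "deltas": [
    [[-0.5, -0.4, 0], 0.2, 8.5],
    [[0, 0, 0.5], 0, 8.5],
    [[0, 0, 0.5], 0, 8.5],
    [[0, 0, 0], 0, 8.5]
  ]
}}

```text
time_s: 2.53
ee_pos: [0.5427, 0.1368, 0.237]
orientation: [-0.054, 3.141, 0.0]
wrist_force: [-0.3, 0.5, 0.4]
grip_width: 0.085
finger_force: 0.0
```

```bash
python3 - <<'E'
from h import *
go(.5412,.1364,.16,1.604)
E
```

```text
now [0.5427 0.1368 0.237 ] yawY 1.6052 down [ 0.  0. -1.] d_cm [ 0.15 -0.03  7.7 ] turn 0.07 F [-0.3  0.5  0.4] w 0.085 t 2.5333
```

Emit:
{"api": "drive_tool", "payload": {
  "deltas": [
    [[0, 0, 1.2], 0, 8.5],
    [[0, 0, 1.2], 0, 8.5],
    [[0, 0, 1.2], 0, 8.5],
    [[0, 0, 0.8], 0, 8.5],
    [[0, 0, 0], 0, 8.5]
  ]
}}

```text
time_s: 2.95
ee_pos: [0.5417, 0.1366, 0.1917]
orientation: [0.054, -3.139, 0.001]
wrist_force: [0.1, 0.8, -0.1]
grip_width: 0.0854
finger_force: 0.0
```

Emit:
{"api": "drive_tool", "payload": {
  "deltas": [
    [[0, 0, 1.0], 0, 8.5],
    [[0, 0, 1.0], 0, 8.5],
    [[0, 0, 1.0], 0, 8.5],
    [[0, 0, 0.3], 0, 8.5],
    [[0, 0, 0], 0, 8.5]
  ]
}}

```text
time_s: 3.37
ee_pos: [0.5419, 0.1365, 0.1589]
orientation: [0.054, -3.139, 0.001]
wrist_force: [-0.7, 0.7, 0.9]
grip_width: 0.0851
finger_force: 0.0
```

```bash
python3 - <<'E'
from h import *
go(.5412,.1364,.158,1.604)
a=viewer.get_image("side")[:,:,::-1]
a=cv2.resize(a[100:240,260:400],(700,700),interpolation=cv2.INTER_CUBIC)
cv2.imwrite("pics/p2.png",np.clip(a*1.8,0,255).astype(np.uint8))
E
```

```text
now [0.5419 0.1365 0.1589] yawY 1.6052 down [-0.002 -0.001 -1.   ] d_cm [ 0.07 -0.01  0.09] turn 0.07 F [-0.7  0.7  0.9] w 0.0851 t 3.3667
```

View pics/p2.png

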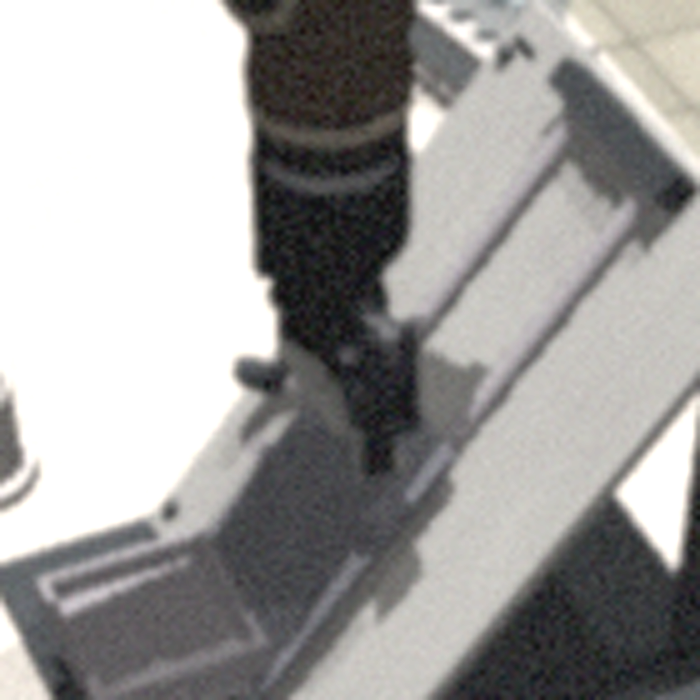

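The near finger (tip at about (378,465)) stands beside the tab's near edge, with no contact force. I'll close.

Emit:
{"api": "drive_tool", "payload": {
  "deltas": [
    [[0, 0, 0], 0, 7.4],
    [[0, 0, 0], 0, 7.2],
    [[0, 0, 0], 0, 7.0],
    [[0, 0, 0], 0, 6.5],
    [[0, 0, 0], 0, 6.0]
  ]
}}

```text
time_s: 3.83
ee_pos: [0.5428, 0.1381, 0.1617]
orientation: [-0.055, 3.14, 0.005]
wrist_force: [-1.9, 5.0, 5.2]
grip_width: 0.069
finger_force: 67.7
```

Emit:
{"api": "drive_tool", "payload": {
  "deltas": [
    [[0, 0, 0], 0, 6.0],
    [[0, 0, 0], 0, 6.0],
    [[0, 0, 0], 0, 6.0]
  ]
}}

```text
time_s: 4.08
ee_pos: [0.5429, 0.1381, 0.1617]
orientation: [-0.055, 3.14, 0.005]
wrist_force: [-1.9, 5.1, 4.8]
grip_width: 0.0689
finger_force: 67.7
```

Emit:
{"api": "drive_tool", "payload": {
  "deltas": [
    [[-0.26, 0.1, -0.31], 0, 6.0],
    [[-0.51, 0, -0.61], 0, 6.0],
    [[-0.51, 0, -0.61], 0, 6.0],
    [[-0.51, 0, -0.61], 0, 6.0],
    [[0, 0, 0], 0, 6.0]
  ]
}}

```text
time_s: 4.5
ee_pos: [0.5604, 0.1386, 0.1828]
orientation: [0.055, -3.14, -0.002]
wrist_force: [-6.7, 0.9, 0.3]
grip_width: 0.0688
finger_force: 70.7
```

Emit:
{"api": "drive_tool", "payload": {
  "deltas": [
    [[-0.51, 0, -0.61], 0, 6.0],
    [[-0.51, 0, -0.61], 0, 6.0],
    [[-0.51, 0, -0.61], 0, 6.0],
    [[-0.51, 0, -0.61], 0, 6.0],
    [[-0.51, 0, -0.61], 0, 6.0]
  ]
}}

```text
time_s: 4.92
ee_pos: [0.585, 0.1395, 0.2122]
orientation: [0.055, -3.138, -0.001]
wrist_force: [-5.9, 0.9, -3.3]
grip_width: 0.0683
finger_force: 71.4
```

Emit:
{"api": "drive_tool", "payload": {
  "deltas": [
    [[-0.51, 0, -0.61], 0, 6.0],
    [[-0.51, 0, -0.61], 0, 6.0],
    [[-0.51, 0, -0.61], 0, 6.0],
    [[-0.38, 0, -0.46], 0, 6.0],
    [[0, 0, 0], 0, 6.0]
  ]
}}

```text
time_s: 5.33
ee_pos: [0.605, 0.1401, 0.236]
orientation: [0.055, -3.14, -0.002]
wrist_force: [-7.1, 1.2, -0.3]
grip_width: 0.0687
finger_force: 71.8
```

Emit:
{"api": "drive_tool", "payload": {
  "deltas": [
    [[0, 0, 0], 0, 6.0],
    [[0, 0, 0], 0, 6.0]
  ]
}}

```text
time_s: 5.5
ee_pos: [0.6044, 0.1401, 0.2353]
orientation: [0.055, -3.139, -0.001]
wrist_force: [-5.6, 0.3, -0.9]
grip_width: 0.0684
finger_force: 71.7
```

Emit:
{"api": "drive_tool", "payload": {
  "deltas": [
    [[-0.19, 0, -0.23], 0, 6.0],
    [[0, 0, 0], 0, 6.0],
    [[0, 0, 0], 0, 6.0],
    [[0, 0, 0], 0, 6.0]
  ]
}}

```text
time_s: 5.83
ee_pos: [0.6063, 0.1402, 0.2376]
orientation: [0.055, -3.139, -0.001]
wrist_force: [-5.9, -0.1, -1.4]
grip_width: 0.0686
finger_force: 71.6
```

Emit:
{"api": "drive_tool", "payload": {
  "deltas": [
    [[0.13, 0, 0.15], 0, 6.0],
    [[0.13, 0, 0.15], 0, 6.0],
    [[0.13, 0, 0.15], 0, 6.0],
    [[0.13, 0, 0.15], 0, 6.0],
    [[0, 0, 0], 0, 6.0]
  ]
}}

```text
time_s: 6.25
ee_pos: [0.6009, 0.14, 0.2312]
orientation: [0.055, -3.139, -0.001]
wrist_force: [-5.5, 1.2, -2.6]
grip_width: 0.0687
finger_force: 71.6
```

Emit:
{"api": "drive_tool", "payload": {
  "deltas": [
    [[0.13, 0, 0.15], 0, 6.0],
    [[0.13, 0, 0.15], 0, 6.0],
    [[0, 0, 0], 0, 6.0],
    [[0, 0, 0], 0, 6.0]
  ]
}}

```text
time_s: 6.58
ee_pos: [0.5984, 0.1399, 0.2282]
orientation: [0.055, -3.139, -0.001]
wrist_force: [-5.3, 0.0, -2.1]
grip_width: 0.069
finger_force: 71.6
```

Emit:
{"api": "drive_tool", "payload": {
  "deltas": [
    [[0.06, 0, 0.08], 0, 6.0],
    [[0, 0, 0], 0, 6.0],
    [[0.06, 0, 0.08], 0, 6.0],
    [[0, 0, 0], 0, 6.0],
    [[0, 0, 0], 0, 6.0]
  ]
}}

```text
time_s: 7.0
ee_pos: [0.5974, 0.1399, 0.227]
orientation: [0.055, -3.14, -0.001]
wrist_force: [-5.6, 0.8, -0.9]
grip_width: 0.0687
finger_force: 71.8
```

Emit:
{"api": "drive_tool", "payload": {
  "deltas": [
    [[0.06, 0, 0.08], 0, 6.0],
    [[0, 0, 0], 0, 6.0],
    [[0.06, 0, 0.08], 0, 6.0],
    [[0, 0, 0], 0, 6.0],
    [[0, 0, 0], 0, 6.0]
  ]
}}

```text
time_s: 7.42
ee_pos: [0.5972, 0.1399, 0.2266]
orientation: [-0.054, 3.139, 0.002]
wrist_force: [-3.4, 0.8, 5.7]
grip_width: 0.0686
finger_force: 72.6
```

```bash
python3 - <<'E'
from h import *
go(.5412,.1364,.158,1.604)
a=viewer.get_image("side")[:,:,::-1]; b=viewer.get_image("top")[:,:,::-1]
a=cv2.resize(a[100:240,260:400],(560,560),interpolation=cv2.INTER_CUBIC)
cv2.imwrite("pics/p3.png",np.clip(a*1.8,0,255).astype(np.uint8))
E
```

```text
now [0.5972 0.1399 0.2266] yawY 1.6054 down [ 0.002  0.001 -1.   ] d_cm [ 5.63 -0.16  6.85] turn 0.08 F [-3.4  0.8  5.7] w 0.0686 t 7.4167
```

View pics/p3.png

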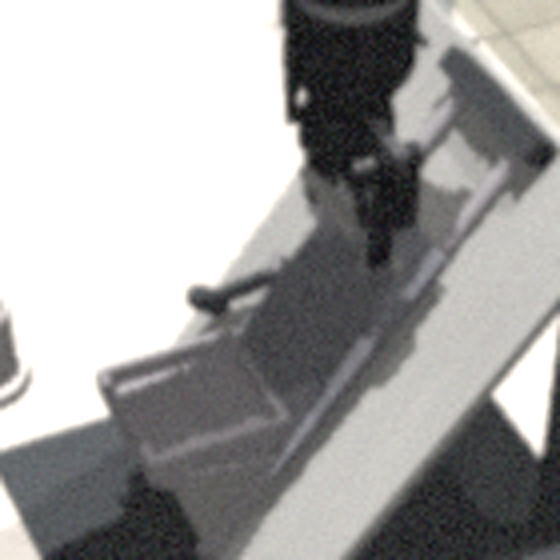

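The shelf stopped at a travel of about 0.0847 and the force swung from pulling down to pushing up. The pawl (190–275, 275–300) reaches in under the lower lug, so the shelf is seated. I'll release it.

Emit:
{"api": "drive_tool", "payload": {
  "deltas": [
    [[0, 0, -0.1], 0, 6.6],
    [[0, 0, 0], 0, 7.0],
    [[0, 0, 0], 0, 7.5],
    [[0, 0, 0], 0, 8.5],
    [[0, 0, 0], 0, 8.5]
  ]
}}

```text
time_s: 7.93
ee_pos: [0.5971, 0.1391, 0.2261]
orientation: [-0.054, 3.141, -0.002]
wrist_force: [-0.2, -0.8, 0.6]
grip_width: 0.085
finger_force: 0.0
```

Emit:
{"api": "drive_tool", "payload": {
  "deltas": [
    [[0, 0, 0], 0, 8.5],
    [[0, 0, -0.8], 0, 8.5],
    [[0, 0, -1.5], 0, 8.5],
    [[0, 0, -2], 0, 8.5],
    [[0, 0, -2.5], 0, 8.5]
  ]
}}

```text
time_s: 8.35
ee_pos: [0.5962, 0.1393, 0.2943]
orientation: [0.054, -3.139, 0.001]
wrist_force: [-0.0, -0.8, -0.2]
grip_width: 0.0849
finger_force: 0.0
```

Emit:
{"api": "drive_tool", "payload": {
  "deltas": [
    [[0, 0, -2.5], 0, 8.5],
    [[0, 0, -2.0], 0, 8.5],
    [[0, 0, 0], 0, 8.5]
  ]
}}

```text
time_s: 8.6
ee_pos: [0.5975, 0.1396, 0.3443]
orientation: [-0.054, 3.134, 0.002]
wrist_force: [0.1, -0.7, 0.6]
grip_width: 0.0848
finger_force: 0.0
```

```bash
python3 - <<'E'
from h import *
go(.5225,-.2535,.30,1.604)
E
```

```text
now [0.5975 0.1396 0.3443] yawY 1.6051 down [ 0.007  0.001 -1.   ] d_cm [  8.87 -39.03   4.33] turn 0.07 F [ 0.1 -0.7  0.6] w 0.0848 t 8.6
```

Emit:
{"api": "drive_tool", "payload": {
  "deltas": [
    [[0.4, -2.0, 0], 0, 8.5],
    [[0.8, -3.5, 0], 0, 8.5],
    [[0.8, -3.5, 0], 0, 8.5],
    [[0.8, -3.5, 0.4], 0, 8.5],
    [[0.8, -3.5, 0.4], 0, 8.5]
  ]
}}

```text
time_s: 9.02
ee_pos: [0.5658, -0.023, 0.331]
orientation: [-0.055, 3.141, -0.001]
wrist_force: [0.2, 0.4, 0.6]
grip_width: 0.0848
finger_force: 0.0
```

Emit:
{"api": "drive_tool", "payload": {
  "deltas": [
    [[0.8, -3.5, 0.4], 0, 8.5],
    [[0.8, -3.5, 0.4], 0, 8.5],
    [[0.8, -3.5, 0.4], 0, 8.5],
    [[0.8, -3.5, 0.4], 0, 8.5],
    [[0.8, -3.5, 0.4], 0, 8.5]
  ]
}}

```text
time_s: 9.43
ee_pos: [0.5315, -0.1995, 0.3109]
orientation: [0.054, -3.141, 0.0]
wrist_force: [0.3, 0.6, -0.6]
grip_width: 0.0847
finger_force: 0.0
```

Emit:
{"api": "drive_tool", "payload": {
  "deltas": [
    [[0.8, -3.5, 0.4], 0, 8.5],
    [[0, -2, 1], 0, 8.5],
    [[0, 0, 2], 0, 8.5],
    [[0, 0, 2], 0, 8.5],
    [[0, 0, 0], 0, 8.5]
  ]
}}

```text
time_s: 9.85
ee_pos: [0.5246, -0.2532, 0.2529]
orientation: [0.052, -3.135, -0.004]
wrist_force: [-0.5, -0.3, -1.0]
grip_width: 0.0851
finger_force: 0.0
```

```bash
python3 - <<'E'
from h import *
go(.5225,-.2535,.2,1.604)
a=viewer.get_image("side")[:,:,::-1]; b=viewer.get_image("top")[:,:,::-1]
o=np.hstack([cv2.resize(a[250:390,330:450],(480,560),interpolation=cv2.INTER_CUBIC)*1.0,cv2.resize(a[90:250,255:335],(280,560),interpolation=cv2.INTER_CUBIC)])
cv2.imwrite("pics/p4.png",np.clip(o*1.5,0,255).astype(np.uint8)); cv2.imwrite("pics/top1.png",b); cv2.imwrite("pics/side1.png",a)
go(.5225,-.2535,.2,1.604)
E
```

```text
now [ 0.5246 -0.2532  0.2529] yawY 1.6039 down [-0.006  0.003 -1.   ] d_cm [ 0.18 -0.04  5.29] turn -0.01 F [-0.5 -0.3 -1. ] w 0.0851 t 9.85
now [ 0.5256 -0.2529  0.2568] yawY 1.6052 down [-0.002  0.001 -1.   ] d_cm [ 0.31 -0.05  5.68] turn 0.07 F [-0.2 -0.3  0.7] w 0.085 t 9.95
```

View pics/p4.png

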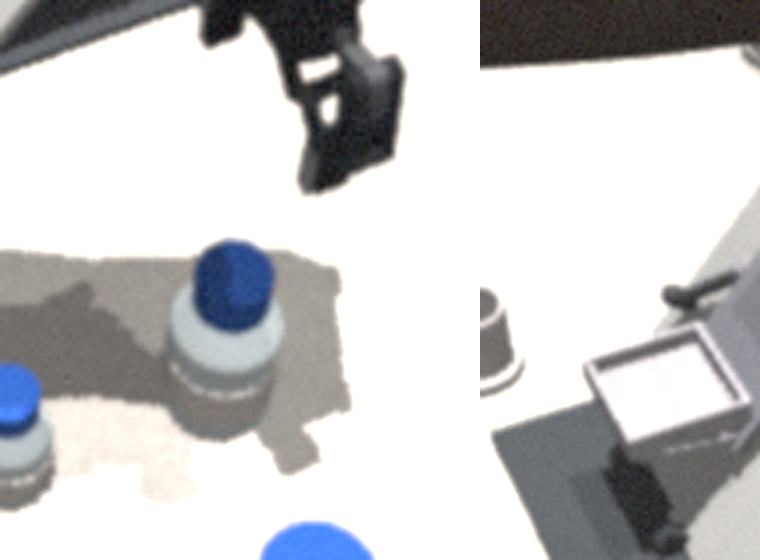

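Picture: the bottle's cap outline spans about (195–275, 240–328), centred at (235,284). The shelf stays up after release, with the pawl in under the lug at (670–735, 275–305) and the tray rim corners at (585,365), (700,325), (750,405), (628,440). I'll refine the bottle and check the tray.

```bash
python3 - <<'E'
from h import *
im={n:cv2.imread(f"pics/{n}0.png")[:,:,::-1].astype(int) for n in C}
def mk(n,g,rad,i=im):
    b=cv2.GaussianBlur(i[n].astype(np.float32),(3,3),0); m=(b[:,:,2]>1.6*b[:,:,0])&(b[:,:,2]>30)
    v,u=np.nonzero(m);k=np.hypot(u-g[0],v-g[1])<rad;u,v=u[k],v[k]
    return np.array([(u.min()+u.max())/2,(v.min()+v.max())/2]),(np.ptp(u),np.ptp(v))
def bb(n,x,y,z0,z1,r):
    a=np.linspace(0,2*np.pi,90);P=np.vstack([np.c_[x+r*np.cos(a),y+r*np.sin(a),0*a+z] for z in(z0,z1)]);q=proj(n,P)
    return (q.min(0)+q.max(0))/2,np.ptp(q,0)
o={"top":mk("top",(439,221),15),"side":mk("side",(388,320),16)};print(o)
g=lambda p:np.concatenate([bb(n,*p,.102,.132,.021)[0]-o[n][0] for n in o])
b=least_squares(g,[.52,-.25]);print(b.x,b.fun,[bb(n,*b.x,.102,.132,.021)[1] for n in o])
for n in o: print(n,least_squares(lambda p:bb(n,*p,.102,.132,.021)[0]-o[n][0],[.52,-.25]).x)
K=np.array([[48,48],[48,-48],[-48,-48],[-48,48]])/1e3
U=np.array([(700,325),(750,405),(628,440),(585,365)]);px=np.c_[255+(U[:,0]-480)/3.5,90+U[:,1]/3.5]-.4
for s in(.04,.085):
    P=stand([.4352,.1339,.0331],np.c_[K[:,0]+s*np.sin(.698),K[:,1],0*K[:,0]+.076+s*np.cos(.698)]);print(s,(proj("side",P)-px).round(1).tolist(),P.mean(0))
E
```

```text
{'top': (array([439.5, 222. ]), (np.int64(19), np.int64(18))), 'side': (array([388. , 320.5]), (np.int64(18), np.int64(21)))}
[ 0.52048528 -0.25460754] [-0.28600982 -0.08143749  0.01954371  0.31431391] [array([20.78553046, 20.42428113]), array([21.38334498, 24.91042105])]
top [ 0.52027814 -0.25524765]
side [ 0.52079685 -0.25391586]
0.04 [[-9.1, 11.8], [-9.1, 12.0], [-9.0, 13.6], [-9.6, 10.8]] [0.46089339 0.13475076 0.10664516]
0.085 [[0.3, -0.9], [1.1, -0.9], [0.8, 0.6], [-0.5, -1.9]] [0.48979845 0.13570787 0.14112097]
```

Emit:
{"api": "drive_tool", "payload": {
  "deltas": [
    [[0.5, -0.2, 0], 0, 8.5],
    [[0, 0, 1.5], 0, 8.5],
    [[0, 0, 2.5], 0, 8.5],
    [[0, 0, 2.5], 0, 8.5],
    [[0, 0, 0], 0, 8.5]
  ]
}}

```text
time_s: 10.37
ee_pos: [0.5198, -0.2543, 0.1891]
orientation: [0.055, -3.137, -0.003]
wrist_force: [-0.8, -0.1, -0.9]
grip_width: 0.0851
finger_force: 0.0
```

```bash
python3 - <<'E'
from h import *
go(.5205,-.2547,.1,1.604)
E
```

```text
now [ 0.5198 -0.2543  0.1891] yawY 1.6058 down [-0.004  0.002 -1.   ] d_cm [-0.11 -0.06  8.91] turn 0.1 F [-0.8 -0.1 -0.9] w 0.0851 t 10.3667
```

Emit:
{"api": "drive_tool", "payload": {
  "deltas": [
    [[0, 0, 2.0], 0, 8.5],
    [[0, 0, 2.0], 0, 8.5],
    [[0, 0, 2.0], 0, 8.5],
    [[0, 0, 1.5], 0, 8.5],
    [[0, 0, 0], 0, 8.5]
  ]
}}

```text
time_s: 10.78
ee_pos: [0.5206, -0.2548, 0.1164]
orientation: [0.055, -3.139, -0.002]
wrist_force: [-0.2, -0.7, -0.2]
grip_width: 0.085
finger_force: 0.0
```

```bash
python3 - <<'E'
from h import *
go(.5205,-.2547,.1,1.604)
E
```

```text
now [ 0.5206 -0.2548  0.1164] yawY 1.6058 down [-0.002  0.001 -1.   ] d_cm [0.01 0.   1.64] turn 0.1 F [-0.2 -0.7 -0.2] w 0.085 t 10.7833
```

Emit:
{"api": "drive_tool", "payload": {
  "deltas": [
    [[0, 0, 1.3], 0, 8.5],
    [[0, 0, 0], 0, 6.5],
    [[0, 0, 0], 0, 5.0],
    [[0, 0, 0], 0, 4.5],
    [[0, 0, 0], 0, 4.3]
  ]
}}

```text
time_s: 11.2
ee_pos: [0.522, -0.2556, 0.1058]
orientation: [-0.054, 3.139, -0.001]
wrist_force: [0.7, -1.9, -0.0]
grip_width: 0.0432
finger_force: 0.0
```

Emit:
{"api": "drive_tool", "payload": {
  "deltas": [
    [[0, 0, 0], 0, 4.0],
    [[0, 0, 0], 0, 3.5],
    [[0, 0, 0], 0, 3.5],
    [[0, 0, 0], 0, 3.5]
  ]
}}

```text
time_s: 11.53
ee_pos: [0.5221, -0.2556, 0.1062]
orientation: [-0.054, 3.139, -0.002]
wrist_force: [-0.3, -0.2, 6.8]
grip_width: 0.0404
finger_force: 59.9
```

Emit:
{"api": "drive_tool", "payload": {
  "deltas": [
    [[0, 0, -0.3], 0, 3.5],
    [[0, 0, -0.6], 0, 3.5],
    [[0, 0, -1.2], 0, 3.5],
    [[0, 0, -2], 0, 3.5],
    [[0, 0, -2], 0, 3.5]
  ]
}}

```text
time_s: 11.95
ee_pos: [0.5204, -0.2548, 0.1649]
orientation: [0.054, -3.138, -0.002]
wrist_force: [1.0, -1.2, -5.3]
grip_width: 0.0402
finger_force: 61.2
```

Emit:
{"api": "drive_tool", "payload": {
  "deltas": [
    [[0, 0, -3], 0, 3.5],
    [[0, 0, -3], 0, 3.5],
    [[0, 0, -3], 0, 3.5],
    [[0, 0, -2], 0, 3.5],
    [[0, 0, 0], 0, 3.5]
  ]
}}

```text
time_s: 12.37
ee_pos: [0.5224, -0.2558, 0.28]
orientation: [-0.054, 3.135, -0.005]
wrist_force: [-0.4, -0.1, -4.2]
grip_width: 0.0399
finger_force: 61.6
```

```bash
python3 - <<'E'
from h import *
go(.4898,.1357,.27,1.604)
E
```

```text
now [ 0.5224 -0.2558  0.28  ] yawY 1.6053 down [ 0.006 -0.003 -1.   ] d_cm [ 1.91 39.24  0.86] turn 0.07 F [-0.4 -0.1 -4.2] w 0.0399 t 12.3667
```

Emit:
{"api": "drive_tool", "payload": {
  "deltas": [
    [[0.3, 0.7, -1], 0, 3.5],
    [[0.7, 1.5, -1.5], 0, 3.5],
    [[0.7, 2.5, -1], 0, 3.5],
    [[0.3, 3, 0], 0, 3.5],
    [[0, 3, 0], 0, 3.5]
  ]
}}

```text
time_s: 12.78
ee_pos: [0.4962, -0.1478, 0.3092]
orientation: [0.052, -3.139, -0.001]
wrist_force: [1.0, 0.0, -4.6]
grip_width: 0.0401
finger_force: 61.8
```

Emit:
{"api": "drive_tool", "payload": {
  "deltas": [
    [[0, 3, 0], 0, 3.5],
    [[0, 3, 0], 0, 3.5],
    [[0, 3, 0], 0, 3.5],
    [[0, 3, 0], 0, 3.5],
    [[0, 3, 0], 0, 3.5]
  ]
}}

```text
time_s: 13.2
ee_pos: [0.4909, 0.0026, 0.3084]
orientation: [0.054, -3.138, -0.0]
wrist_force: [1.3, -0.3, -4.7]
grip_width: 0.0397
finger_force: 61.8
```

Emit:
{"api": "drive_tool", "payload": {
  "deltas": [
    [[0, 3, 0], 0, 3.5],
    [[0, 3, 0], 0, 3.5],
    [[0, 2.5, 0], 0, 3.5],
    [[0, 2, 0], 0, 3.5],
    [[0, 1.2, 0], 0, 3.5]
  ]
}}

```text
time_s: 13.62
ee_pos: [0.487, 0.1199, 0.3084]
orientation: [0.058, -3.137, 0.0]
wrist_force: [0.4, -0.3, -4.8]
grip_width: 0.0404
finger_force: 61.8
```

Emit:
{"api": "drive_tool", "payload": {
  "deltas": [
    [[0, 0.5, 0], 0, 3.5],
    [[0, 0, 0], 0, 3.5],
    [[0, 0, 0], 0, 3.5],
    [[0, 0, 0], 0, 3.5]
  ]
}}

```text
time_s: 13.95
ee_pos: [0.4882, 0.1218, 0.31]
orientation: [0.052, -3.141, 0.001]
wrist_force: [0.3, -0.1, -4.6]
grip_width: 0.0403
finger_force: 61.8
```

```bash
python3 - <<'E'
from h import *
go(.4898,.1357,.235,1.604)
a=viewer.get_image("side")[:,:,::-1]; 
cv2.imwrite("pics/p5.png",np.clip(cv2.resize(a[60:260,220:420],(600,600),interpolation=cv2.INTER_CUBIC)*1.6,0,255).astype(np.uint8))
E
```

```text
now [0.4882 0.1218 0.31  ] yawY 1.6041 down [-0.    -0.001 -1.   ] d_cm [-0.21  1.39  7.5 ] turn 0.01 F [ 0.3 -0.1 -4.6] w 0.0403 t 13.95
```

View pics/p5.png

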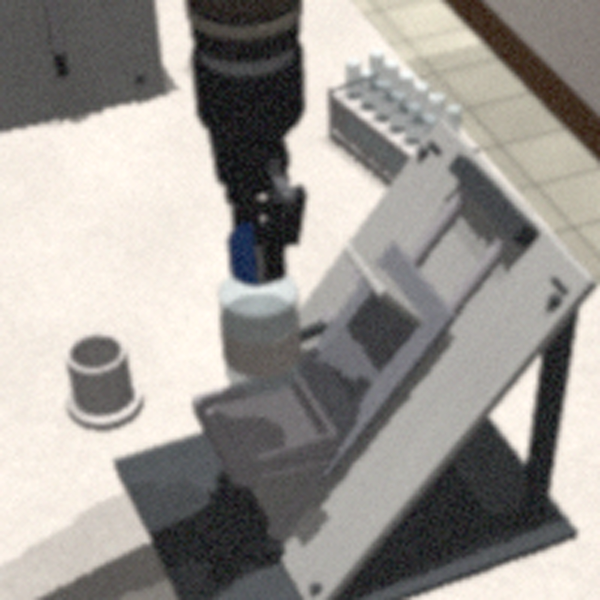

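The bottle hangs upright at (260,320) above the tray rim. I'll centre it and lower it.

Emit:
{"api": "drive_tool", "payload": {
  "deltas": [
    [[-0.2, 0.7, 0], 0, 3.5],
    [[0, 0.7, 0], 0, 3.5],
    [[0, 0, 1.2], 0, 3.5],
    [[0, 0, 1.2], 0, 3.5],
    [[0, 0, 0], 0, 3.5]
  ]
}}

```text
time_s: 14.42
ee_pos: [0.4892, 0.1371, 0.284]
orientation: [0.054, -3.138, 0.001]
wrist_force: [0.3, -0.3, -5.0]
grip_width: 0.0404
finger_force: 61.7
```

Emit:
{"api": "drive_tool", "payload": {
  "deltas": [
    [[0, 0, 1.2], 0, 3.5],
    [[0, 0, 1.2], 0, 3.5],
    [[0, 0, 0.8], 0, 3.5],
    [[0, 0, 0.6], 0, 3.5],
    [[0, 0, 0], 0, 3.5]
  ]
}}

```text
time_s: 14.83
ee_pos: [0.4893, 0.1369, 0.2472]
orientation: [0.054, -3.139, 0.001]
wrist_force: [0.0, -0.1, -4.1]
grip_width: 0.0403
finger_force: 62.0
```

Emit:
{"api": "drive_tool", "payload": {
  "deltas": [
    [[0, 0, 0], 0, 3.5],
    [[0, 0, 0.3], 0, 3.5],
    [[0, 0, 0.2], 0, 3.5],
    [[0, 0, 0], 0, 3.5],
    [[0, 0, 0], 0, 3.5]
  ]
}}

```text
time_s: 15.25
ee_pos: [0.4898, 0.1369, 0.2433]
orientation: [-0.054, 3.141, 0.0]
wrist_force: [0.1, -0.1, -4.6]
grip_width: 0.0404
finger_force: 62.0
```

Expected contact at z ≈ 0.231; small steps from here.

Emit:
{"api": "drive_tool", "payload": {
  "deltas": [
    [[0, 0, 0.3], 0, 3.5],
    [[0, 0, 0.2], 0, 3.5],
    [[0, 0, 0.2], 0, 3.5],
    [[0, 0, 0.1], 0, 3.5],
    [[0, 0, 0], 0, 3.5]
  ]
}}

```text
time_s: 15.67
ee_pos: [0.4896, 0.1369, 0.2348]
orientation: [0.054, -3.141, 0.0]
wrist_force: [0.7, -0.5, -4.3]
grip_width: 0.0402
finger_force: 62.0
```

Emit:
{"api": "drive_tool", "payload": {
  "deltas": [
    [[0, 0, 0.1], 0, 3.5],
    [[0, 0, 0], 0, 3.5],
    [[0, 0, 0.1], 0, 3.5],
    [[0, 0, 0], 0, 3.5],
    [[0, 0, 0], 0, 3.5]
  ]
}}

```text
time_s: 16.08
ee_pos: [0.4898, 0.1369, 0.2332]
orientation: [0.054, -3.141, -0.0]
wrist_force: [-0.2, 0.7, -4.3]
grip_width: 0.0403
finger_force: 62.0
```

Emit:
{"api": "drive_tool", "payload": {
  "deltas": [
    [[0, 0, 0.1], 0, 3.5],
    [[0, 0, 0], 0, 3.5],
    [[0, 0, 0], 0, 3.5]
  ]
}}

```text
time_s: 16.33
ee_pos: [0.4897, 0.1369, 0.2321]
orientation: [0.054, -3.141, 0.0]
wrist_force: [0.6, -0.7, -4.3]
grip_width: 0.0402
finger_force: 62.0
```

Emit:
{"api": "drive_tool", "payload": {
  "deltas": [
    [[0, 0, 0.1], 0, 3.5],
    [[0, 0, 0], 0, 3.5],
    [[0, 0, 0], 0, 3.5]
  ]
}}

```text
time_s: 16.58
ee_pos: [0.4897, 0.1369, 0.2312]
orientation: [0.054, -3.141, 0.0]
wrist_force: [-0.0, 0.1, -4.7]
grip_width: 0.0403
finger_force: 62.0
```

Emit:
{"api": "drive_tool", "payload": {
  "deltas": [
    [[0, 0, 0.1], 0, 3.5],
    [[0, 0, 0], 0, 3.5],
    [[0, 0, 0], 0, 3.5]
  ]
}}

```text
time_s: 16.83
ee_pos: [0.4899, 0.1369, 0.2309]
orientation: [-0.054, 3.14, 0.0]
wrist_force: [-0.9, -0.4, 2.4]
grip_width: 0.0403
finger_force: 62.6
```

Contact came at z = 0.231 and the weight is off the gripper. Releasing now.

Emit:
{"api": "drive_tool", "payload": {
  "deltas": [
    [[0, 0, 0], 0, 4.1],
    [[0, 0, 0], 0, 4.5],
    [[0, 0, 0], 0, 5.5],
    [[0, 0, 0], 0, 7.0],
    [[0, 0, 0], 0, 7.0]
  ]
}}

```text
time_s: 17.25
ee_pos: [0.4899, 0.1369, 0.2302]
orientation: [-0.054, 3.141, 0.0]
wrist_force: [-0.2, 0.0, -0.2]
grip_width: 0.07
finger_force: 0.0
```

Emit:
{"api": "drive_tool", "payload": {
  "deltas": [
    [[0, 0, 0], 0, 7.0],
    [[0, 0, -0.6], 0, 7.0],
    [[0, 0, -1.5], 0, 7.0],
    [[0, 0, -2], 0, 7.0],
    [[0, 0, -2], 0, 7.0]
  ]
}}

```text
time_s: 17.67
ee_pos: [0.4895, 0.1368, 0.292]
orientation: [0.054, -3.14, 0.0]
wrist_force: [0.3, -1.2, 0.1]
grip_width: 0.0701
finger_force: 0.0
```

Emit:
{"api": "drive_tool", "payload": {
  "deltas": [
    [[0, 0, -2], 0, 7.0],
    [[0, 0, -2], 0, 7.0],
    [[1, 0, -1], 0, 7.0],
    [[2, 0, 0], 0, 7.0],
    [[2, 0, 0], 0, 7.0]
  ]
}}

```text
time_s: 18.08
ee_pos: [0.4394, 0.1352, 0.3416]
orientation: [-0.054, 3.141, 0.0]
wrist_force: [0.1, 0.0, 0.6]
grip_width: 0.0699
finger_force: 0.0
```

Emit:
{"api": "drive_tool", "payload": {
  "deltas": [
    [[2, 0, 0], 0, 7.0],
    [[2, 0, 0], 0, 7.0],
    [[1, 0, 0], 0, 7.0],
    [[0, 0, 0], 0, 7.0],
    [[0, 0, 0], 0, 7.0]
  ]
}}

```text
time_s: 18.5
ee_pos: [0.3898, 0.1335, 0.3415]
orientation: [-0.055, 3.14, 0.0]
wrist_force: [-0.3, 0.6, 0.4]
grip_width: 0.07
finger_force: 0.0
```

```bash
python3 - <<'E'
from h import *
a=viewer.get_image("side")[:,:,::-1]; b=viewer.get_image("top")[:,:,::-1]
go(.4,.13,.3)
o=np.hstack([cv2.resize(a[60:260,220:400],(450,500),interpolation=cv2.INTER_CUBIC),cv2.resize(a[290:440,310:440],(325,375))[0:375].repeat(1,0) if 0 else cv2.resize(a[290:440,310:440],(325,500))])
cv2.imwrite("pics/p6.png",np.clip(o*1.6,0,255).astype(np.uint8))
E
```

```text
now [0.3905 0.1336 0.341 ] yawY 1.6052 down [ 0. -0. -1.] d_cm [-0.93 -0.39  4.1 ] turn None F [0.7 0.6 0.1] w 0.07 t 18.6
```

View pics/p6.png

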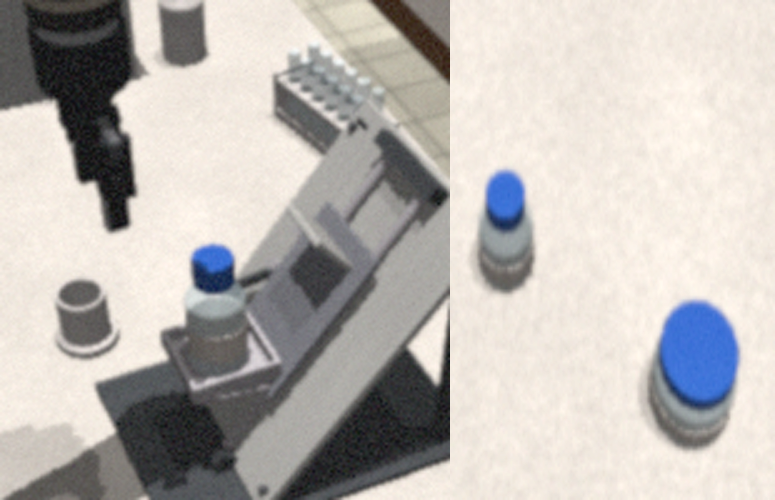

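The bottle stands upright in the raised tray at (217,330). The shelf is held up, the tube holder, small bottle and jar are in place, and the arm is clear.

```bash
python3 -c "
from cell import ctrl
print(ctrl.close_job())"
```

```text
the job is handed in; nothing more can be done
None
```

The job is handed in: the shelf rests on the pawl at its upper notch, the tallest bottle stands upright in the tray, and the other bottles and tube holder looked undisturbed in the last picture; no verdict came back.

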